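# Take the orange nest cassette from the packed rack to the welding plate

### The arm

A 6-joint arm with a two-finger parallel gripper is mounted at the origin on the work surface. World frame = base frame: x ahead of the robot, y to its left, z up, the work surface at z = 0. Lengths are in m, angles in rad, forces in N, time in s.
With the tool pointing down it reaches from about 0.25 to 0.775 m from the base axis. Payload 4 kg.
Tool frame: the origin (TCP) lies between the finger pads; the fingertips stand 11 mm ahead of it and the grasp point (between the pads) lies 8 mm behind it; z points along the fingers, y is the direction in which the jaws open and shut (so a half turn about z gives the same grasp; the last joint's range is limited). The gripper opens to 94 mm and grips with 3 to 60 N. Pads are 16 mm wide; open, the fingers measure 119 mm over their backs; the gripper's body (75 mm by 177 mm) begins 78 mm behind the grasp point.
Start: joints at [-1.269, 0.087, 1.371, -0, 1.684, -0.103], TCP at [0.217, -0.506, 0.217] pointing down, gripper open.
Joint ranges: [-3.1, 3.1], [-0.76, 2.03], [0.27, 2.55], [-1.08, 4.22], [0.17, 2.65], [-2.57, 2.57]. Speed limits (rad/s): [2.79, 2.79, 3.14, 3.14, 3.14, 3.14].

### API

Orientations are given as [roll, pitch, yaw] about the fixed x, y, z axes, in that order (R = Rz(yaw) Ry(pitch) Rx(roll)).
In Python, from bench import get_obs, cams, ticket gives the robot as it stands. The module is installed in compiled form; this text tells all that it offers.
- The arm moves only by the shell command python3 -m crank 'ROWS'. ROWS is JSON, a list of rows, each an object of numbers: "tx", "ty", "tz": the shift along the tool's x, y, z in cm; "twist": the turn about the tool's z in degrees; "grip": the opening, from 0 (shut) to 1 (fully open). In form: [{"tx": .., "ty": .., "tz": .., "twist": .., "grip": ..}, ...]. A call has 1 to 12 rows; each row shifts and turns the commanded pose from where the row before left it, along the tool's axes as they then stand; what a row does not reach is not made up. A row lasts 1/8 s, in which the tool goes at most 62.5 mm and 10.7 degrees, less where a joint would pass 70% of its speed; a pose out of reach is approached as far as the arm can. A call is refused whole if a number of a shift passes 6.25 or a number of a turn 10.7, either way. A call with a gripper value outside its range is refused whole. The fingers move at their own pace and stop on an object; the grip force is fixed at half the most. Time passes only in rows, so rows that do not move let the fingers close. It gives the time, the measured TCP pose, the force and the opening at its end, in the units of the state.
- get_obs(): the state, without advancing time (a new reading comes with each control period).
- cams.snapshot(name): name is "scene" or "top" or "wrist"; returns a dict with "frame" (480x640x3 uint8, red, green, blue), "intrinsics" (3x3 intrinsics, pixels), "R" (3x3) and "t" (3): a world point X has camera coordinates R X + t; the wrist camera has in their place "hand_eye" (4x4, takes a point from camera to tool coordinates, whose origin is the TCP and whose axes are the flange's). Camera axes: x right, y down, z forward; pixel columns grow to the right and rows downward; lengths in m; the calibration is good to about 2 mm. A picture is of the moment at which its call begins: read the wrist's pose just before it. There is no depth.
- ticket.close_job(): hands the job in, once; it reports no verdict.
Trained networks look in a picture, given as the dict that the camera call returned (one of the last four; its "shot" number tells which), for a name from the list of things; names that differ only in an ending like _2 or _b are one class to them, and where a whole thing is asked for, a point or a joint stands for the part that bears it (a point fixed in the world has none). Each returns a list of dicts, best first, with "conf" (0 to 1); they miss things now and then, are a little off and sometimes report something else, mostly with a low value. They report only what shows in the picture. A call takes as long as a camera call. They do not tell look-alikes from the thing itself.
- cams.outline_of(picture, query): "region" (480x640 bool, what is visible of it) and "centre" ([column, row] in pixels, amid what is visible of it).
The state is a dict: "time": time; "joint_positions": joint angles; "qvel": joint speeds; "joint_torque": joint torques, N m; "tool_pos": TCP position; "ee_rot": TCP orientation; "wrist_force": force on the tool from outside, world axes, zero at the start; "wrist_torque": the same for the moment, N m; "width": finger opening in m.
Only numpy, scipy, OpenCV 4.12 (cv2) and the standard library are available. Lean on these libraries where they do the work, as an engineer would, in place of code of your own. Each camera call takes 0.05 s, during which the arm holds its last target.

### The job

Fetch the orange cassette for the next welding job: take it by the black grip on its top, tip the top out of the packed row towards the open side of the rack so that it comes clear of the rail behind, then lift it out over the front lip. Stand it upright in the middle of the black rubber pad on the steel plate, with its long side along the pad's long side, setting it down before you let go. Leave the blue and grey cassettes standing in the rack.

Things in the scene. Friction and masses are not known exactly. Their poses are not given: they have to be found in the camera images.
- cassette_orange: Upright orange box, 90 mm (x) by 45 (y) by 120 high, 0.28 to 0.5 kg; origin: centre of its underside, z up. Black grip post on top: 20 (x) by 24 (y) by 40 mm high, centred at x = -20 mm. Starts in a fixed grey rack, one of three cassettes in a row along y, any order, 2 mm apart; -x is the rack's open side, roughly towards the robot. Tipped 0.25 rad about its lower front edge it draws up along its leaning axis freely.
- cassette_blue: Blue cassette, same shape and axes; stays in the rack. Front of the rack in any cassette's starting frame: floor at z = 0 (10 mm above the table); a lip 18 mm high, inner face at x = -53 mm (8 mm in front of the cassette), outer face at -58. The leaning cassette meets the lip at about 0.4 rad.
- cassette_grey: Grey cassette, same shape and axes; stays in the rack. Rear of the rack in any cassette's starting frame: low wall (40 mm) from x = +51 mm; steel rail over the whole row, front edge at x = +31 mm (14 mm over the tops, 41 mm behind the grip posts), z = 134 to 144 mm: it stops a straight lift after 14 mm; from about 0.12 rad of tipping the cassette clears it.
- plate: Fixed polished steel plate on four feet, 180 mm (x) by 140 mm (y), top 30 mm above the table, with a black rubber pad in the middle, 125 mm (x) by 80 mm (y) by 4 mm thick. Origin on the table under the middle of plate and pad, z up; the top of the pad is at z = 34 mm. Bolt heads at the plate's corners stand 4 mm high.
Not all that is in view belongs to the job. There is more than one size of the cassette_grey; the job needs the middle-sized.

How it is judged:
On the way, in this order (a step that is already met when the one before it is completed fails the run):
1. the orange cassette is tipped out by its top (more than 0.1 rad) while its foot is still in its place in the rack (angle between cassette_orange's own z axis and vertical above 0.1 rad and distance of cassette_orange from where it was at the start of the episode below 0.045 m and height (world z) of cassette_orange below 0.045 m), for 0.1 s.
2. the orange cassette stands on the pad, in the middle and square, while still held (horizontal distance between cassette_orange and plate below 0.02 m and z of cassette_orange in the frame of plate between 0.029 and 0.039 m and angle between cassette_orange's own z axis and vertical below 0.1 rad and angle between the x axis of cassette_orange and the x axis of plate, either way round below 0.21 rad and contact force between the fingers and cassette_orange above 0.5 N), for 0.1 s.
At the end, for the whole second after the job is handed in: The orange cassette stands at rest on the rubber pad, upright within 0.1 rad, its centre within 20 mm of the pad's centre, its long side along the pad's within 0.21 rad (12 degrees, either way round); the blue and grey cassettes stand within 15 mm of where they began, upright within 0.1 rad (horizontal distance between cassette_orange and plate below 0.02 m and z of cassette_orange in the frame of plate between 0.029 and 0.039 m and angle between each of cassette_orange, cassette_blue, cassette_grey's own z axis and vertical below 0.1 rad and angle between the x axis of cassette_orange and the x axis of plate, either way round below 0.21 rad and linear speed of cassette_orange below 0.02 m/s and distance of each of cassette_blue, cassette_grey from where it was at the start of the episode below 0.015 m); the robot touches nothing.
It fails at once if the blue or grey cassette is tipped or pulled out of its place (distance of any of cassette_blue, cassette_grey from where it was at the start of the episode above 0.03 m or angle between any of cassette_blue, cassette_grey's own z axis and vertical above 0.2 rad).
It also fails if it takes over 45 s, if anything falls off the work surface, if the arm or the gripper's body presses on something with over 40 N, if the wrist force passes 120 N, or if a joint passes its speed limit or range.

## Working session

There is one attempt and no reset: what is moved stays moved. The work goes in short steps, Python scripts to look and compute and a shell command to move; the robot and the scene stay as the last step left them, time stands still between calls to the robot, and variables do not carry over. Pictures are saved under pics/ and viewed, and the job is handed in when it is done.

```bash
mkdir -p pics
python3 - <<'E'
from bench import get_obs, cams
import cv2,numpy as np,pickle
o=get_obs();print({k:np.round(v,3) for k,v in o.items()})
for n in ["scene","top"]:
    s=cams.snapshot(n)
    cv2.imwrite(f"pics/{n}0.png",s["frame"][:,:,::-1])
    pickle.dump(s,open(f"{n}0.pkl","wb"))
    print(n,s["intrinsics"],s["R"],s["t"])
    for q in ["cassette_orange","cassette_blue","cassette_grey","plate"]:
        r=cams.outline_of(s,q)
        for d in r:
            ys,xs=np.where(d["region"]); print(q,round(d["conf"],2),np.round(d["centre"]),xs.min(),xs.max(),ys.min(),ys.max(),len(xs))
        pickle.dump(r,open(f"{n}0_{q}.pkl","wb"))
E
```

```text
{'time': np.float64(0.0), 'joint_positions': array([-1.269,  0.088,  1.372, -0.   ,  1.684, -0.103]), 'qvel': array([ 0.   ,  0.001,  0.002,  0.001, -0.001,  0.   ]), 'joint_torque': array([ 2.0000e-03, -3.4018e+01, -3.0243e+01,  7.2000e-02,  3.3000e-02,
       -0.0000e+00]), 'tool_pos': array([ 0.216, -0.505,  0.215]), 'ee_rot': array([-3.139, -0.   ,  0.405]), 'wrist_force': array([-0.016,  0.516, -0.378]), 'wrist_torque': array([-0.023,  0.009, -0.003]), 'width': np.float64(0.094)}
scene [[548.10881673   0.         322.55406207]
 [  0.         548.10881673 236.3857134 ]
 [  0.           0.           1.        ]] [[-0.55367194  0.83257114  0.01651272]
 [ 0.58195475  0.40103967 -0.70745731]
 [-0.5956308  -0.38208961 -0.70656315]] [ 0.33765744 -0.29817138  1.32628345]
cassette_orange 0.62 [251. 145.] 234 274 107 185 1183
cassette_blue 0.88 [234. 137.] 215 255 98 175 1121
cassette_grey 0.87 [284. 158.] 251 301 116 191 1704
cassette_grey 0.72 [328. 193.] 310 342 168 222 1424
cassette_grey 0.68 [210. 210.] 173 248 145 275 6344
plate 0.85 [477. 275.] 417 530 227 334 7145
top [[589.17477605   0.         322.8712915 ]
 [  0.         589.17477605 239.78253097]
 [  0.           0.           1.        ]] [[-0.02895555 -0.99893927  0.03580392]
 [-0.98833522  0.02325366 -0.15050832]
 [ 0.1495161  -0.03974433 -0.98796018]] [-0.01244265  0.56827824  0.83494123]
cassette_orange 0.55 [475. 292.] 451 495 258 318 2111
cassette_blue 0.92 [510. 290.] 486 531 260 320 2097
cassette_grey 0.75 [434. 156.] 378 498 105 208 7975
cassette_grey 0.62 [436. 285.] 414 458 255 316 2545
cassette_grey 0.6 [360. 295.] 335 386 277 312 1190
plate 0.68 [154. 296.] 100 201 235 362 11699
```

View pics/scene0.png

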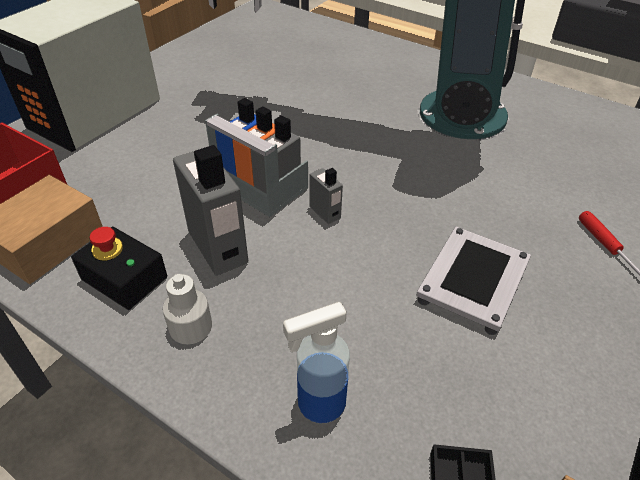

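View pics/top0.png

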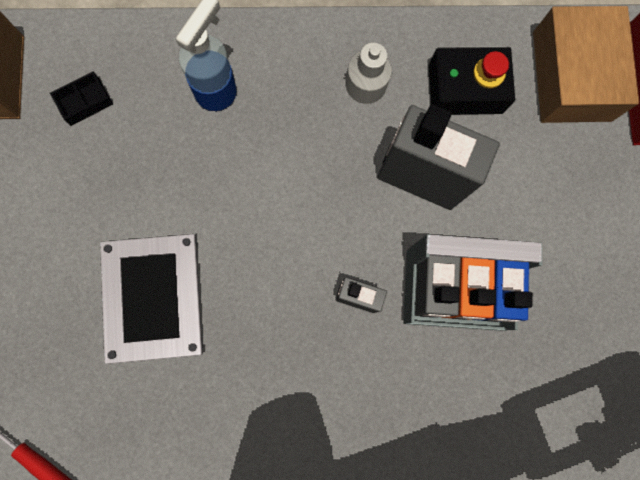

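The orange candidate is the single orange cassette at top px (475,292), the middle of the rack row. There are three greys:
- (436,285): in the rack row and the same size as blue and orange, so this is the middle-sized one.
- (434,156): large, standing behind the rack.
- (360,295): small, standing beside the rack.

I'll confirm with a crop.

Run:
```python
import cv2,numpy as np
a=cv2.imread("pics/top0.png")
c=cv2.resize(a[225:340,395:555],None,fx=5,fy=5,interpolation=cv2.INTER_CUBIC)
cv2.imwrite("pics/crop_rack.png",c)
c=cv2.resize(a[225:370,90:215],None,fx=4,fy=4,interpolation=cv2.INTER_CUBIC)
cv2.imwrite("pics/crop_plate.png",c)
```

```text
(no output)
```

View pics/crop_rack.png

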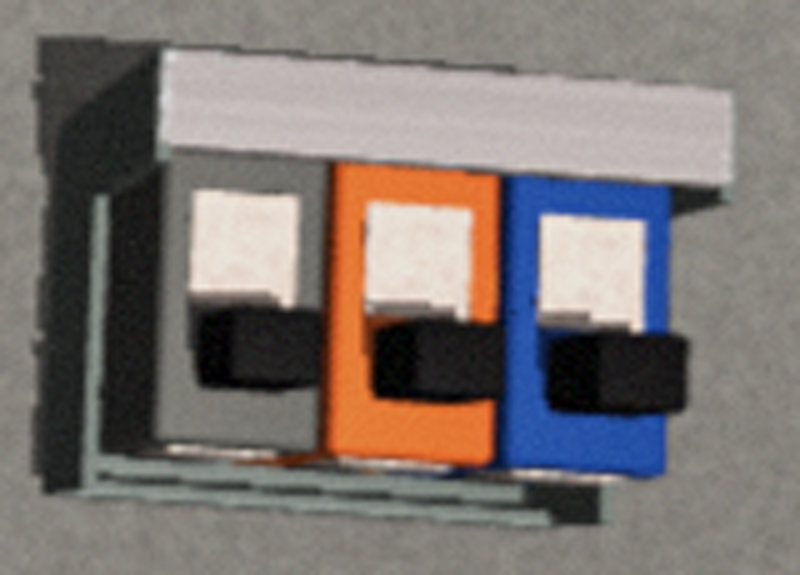

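View pics/crop_plate.png

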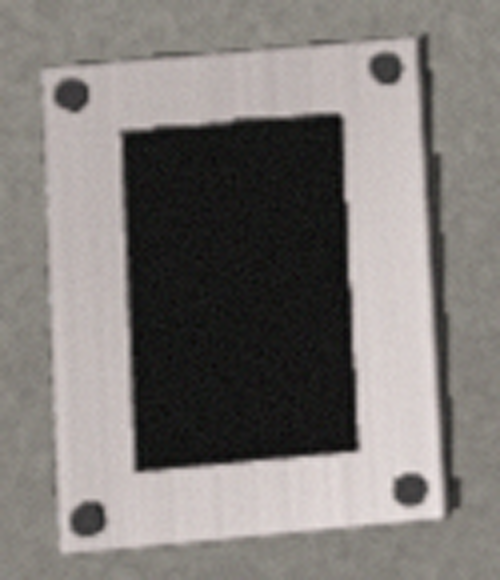

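The crop shows the row as grey, orange, blue from left to right, all the same size, with orange in the middle. Its front top edge runs from crop (328,458) to (495,467). The pad is a clean dark quad on the plate.

```bash
cat > h.py <<'E'
import numpy as np,pickle,cv2
def ray(s,uv,z,R=None,t=None):
    K=s["intrinsics"];R=s["R"] if R is None else R;t=s["t"] if t is None else t
    uv=np.atleast_2d(uv);d=np.c_[(uv-K[:2,2])/np.diag(K)[:2],np.ones(len(uv))]@R
    c=-R.T@t; return c+d*((z-c[2])/d[:,2])[:,None]
def proj(s,X,R=None,t=None):
    R=s["R"] if R is None else R;t=s["t"] if t is None else t
    p=(R@np.atleast_2d(X).T).T+t; p=p@s["intrinsics"].T; return p[:,:2]/p[:,2:]
E
python3 - <<'E'
from h import *
s=pickle.load(open("top0.pkl","rb"))
f=lambda p,o,k:(np.array(p)+.5)/k-.5+np.array(o)
A=ray(s,f([(158,440),(328,458),(495,467),(665,475)],(395,225),5),0.13);print(A)
P=ray(s,f([(418,318),(503,322),(500,400),(420,400)],(395,225),5),0.17);print("post",P,P.mean(0))
R=ray(s,f([(162,148),(733,187)],(395,225),5),0.154);print("rail",R)
d=A[3]-A[0];print("len",np.linalg.norm(d),"yaw",np.arctan2(-d[0]*-1,-d[1])) 
dr=R[1]-R[0];print("rail yaw",np.arctan2(dr[0],-dr[1]))
Q=ray(s,f([(122,131),(342,115),(356,450),(136,470)],(90,225),4),0.034);print("pad",Q,Q.mean(0))
for i in range(4): e=Q[(i+1)%4]-Q[i];print(np.linalg.norm(e),np.degrees(np.arctan2(e[1],e[0])))
# scene check
sc=pickle.load(open("scene0.pkl","rb"))
print("plate centre scene px",proj(sc,[*Q.mean(0)[:2],.034]),"orange post",proj(sc,P.mean(0)))
E
```

```text
[[ 0.4538504  -0.15800559  0.13      ]
 [ 0.44784475 -0.20313765  0.13      ]
 [ 0.44421422 -0.24774132  0.13      ]
 [ 0.44081255 -0.29331579  0.13      ]]
post [[ 0.48180787 -0.21765362  0.17      ]
 [ 0.48021643 -0.23938704  0.17      ]
 [ 0.46055836 -0.23717106  0.17      ]
 [ 0.46112026 -0.216734    0.17      ]] [ 0.47092573 -0.22773643  0.17      ]
rail [[ 0.52879327 -0.15816735  0.154     ]
 [ 0.51482487 -0.30824836  0.154     ]]
len 0.13593688585787542 yaw -0.096058764756332
rail yaw -0.09280507704636125
pad [[0.54987564 0.2734547  0.034     ]
 [0.55388253 0.19274063 0.034     ]
 [0.43071327 0.18664434 0.034     ]
 [0.42588195 0.26568738 0.034     ]] [0.49008835 0.22963176 0.034     ]
0.08081346447168097 -87.15799549680655
0.12332003644535329 -177.16644315320795
0.07919055928265666 93.49772049840168
0.12423673535832558 3.5844867069117643
plate centre scene px [[475.86118648 269.10544922]] orange post [[263.08200531 108.80774029]]
```

```bash
python3 -m crank '[{"twist":9.55,"grip":0.38},{"twist":9.55,"grip":0.38},{"twist":9.55,"grip":0.38},{"tx":2.5,"ty":-3.3,"grip":0.38},{"tx":2.8,"ty":-3.7,"grip":0.38},{"tx":2.8,"ty":-3.7,"grip":0.38},{"tx":2.8,"ty":-3.7,"grip":0.38},{"tx":2.8,"ty":-3.7,"grip":0.38},{"tx":2.8,"ty":-3.7,"grip":0.38},{"tx":2.3,"ty":-3.2,"grip":0.38},{"tx":2.0,"ty":-2.5,"grip":0.38},{"tx":1.0,"ty":-1.5,"grip":0.38}]'
```

```text
invalid input at $[0]: expected keys tx, ty, tz, twist, grip
```

```bash
python3 -m crank '[{"tx":0,"ty":0,"tz":0,"twist":9.55,"grip":0.38},{"tx":0,"ty":0,"tz":0,"twist":9.55,"grip":0.38},{"tx":0,"ty":0,"tz":0,"twist":9.55,"grip":0.38},{"tx":2.5,"ty":-3.3,"tz":0,"twist":0,"grip":0.38},{"tx":2.8,"ty":-3.7,"tz":0,"twist":0,"grip":0.38},{"tx":2.8,"ty":-3.7,"tz":0,"twist":0,"grip":0.38},{"tx":2.8,"ty":-3.7,"tz":0,"twist":0,"grip":0.38},{"tx":2.8,"ty":-3.7,"tz":0,"twist":0,"grip":0.38},{"tx":2.8,"ty":-3.7,"tz":0,"twist":0,"grip":0.38},{"tx":2.3,"ty":-3.2,"tz":0,"twist":0,"grip":0.38},{"tx":2.0,"ty":-2.5,"tz":0,"twist":0,"grip":0.38},{"tx":1.0,"ty":-1.5,"tz":0,"twist":0,"grip":0.38}]'
```

```text
time: 2.0
tool_pos: [0.462, -0.2365, 0.2165]
ee_rot: [3.141, -0.0, -0.094]
wrist_force: [-0.5, 0.6, -0.3]
width: 0.0359
```

```bash
cat >> h.py <<'E'
from scipy.spatial.transform import Rotation as Ro
def wristcam(o,s):
    T=np.eye(4);T[:3,:3]=Ro.from_euler("xyz",o["ee_rot"]).as_matrix();T[:3,3]=o["tool_pos"]
    M=np.linalg.inv(T@s["hand_eye"]);return M[:3,:3],M[:3,3]
def box(x,y,yaw,z=0.01):
    b=np.array([(i,j,k) for k in(0,.12) for i,j in((-.045,-.0225),(.045,-.0225),(.045,.0225),(-.045,.0225))]+[(i,j,.16) for i,j in((-.03,-.012),(-.01,-.012),(-.01,.012),(-.03,.012))])
    return b@Ro.from_euler("z",yaw).as_matrix().T+[x,y,z]
def draw(img,p,col):
    for q in(p[0:4],p[4:8],p[8:12]): cv2.polylines(img,[np.round(q).astype(int)],True,col,1)
E
python3 - <<'E'
from h import *
from bench import get_obs,cams
o=get_obs();print(o["time"],o["tool_pos"],o["ee_rot"],o["width"])
s=cams.snapshot("wrist");R,t=wristcam(o,s);print(s["hand_eye"])
im=s["frame"][:,:,::-1].copy()
c=np.array([.446,-.2254])+.045*np.array([np.cos(-.095),np.sin(-.095)]);print(c)
draw(im,proj(s,box(*c,-.095),R,t),(0,255,0))
cv2.imwrite("pics/w1.png",im)
E
```

```text
2.0 [ 0.46202161 -0.23647657  0.21651032] [ 3.14142699e+00 -7.23861223e-05 -9.37074846e-02] 0.035919750574076724
[[-9.11691112e-04 -9.58482093e-01 -2.85151270e-01  8.33451469e-02]
 [ 9.99999361e-01 -1.06439396e-03  3.80541951e-04 -1.13844709e-03]
 [-6.68255935e-04 -2.85150741e-01  9.58482451e-01 -1.67934832e-01]
 [ 0.00000000e+00  0.00000000e+00  0.00000000e+00  1.00000000e+00]]
[ 0.49079709 -0.22966857]
```

View pics/w1.png

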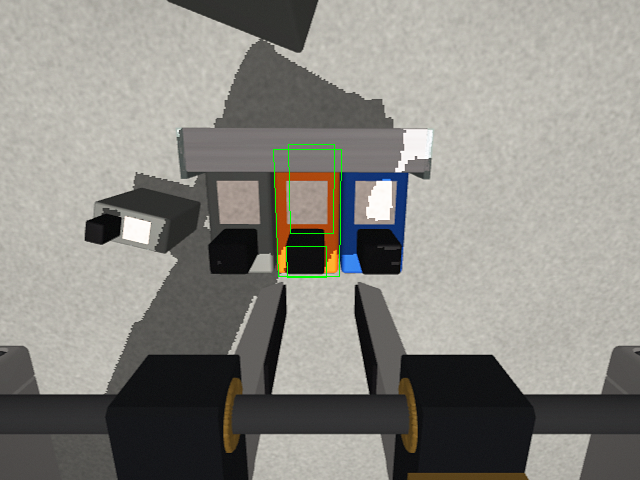

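The wrist view shows the orange post at about (306,250), between the grey and blue posts. The overlaid model matches to 1–4 px. I'll align with it and descend.

```bash
python3 -m crank '[{"tx":0.9,"ty":-0.95,"tz":0,"twist":0,"grip":0.38},{"tx":0,"ty":0,"tz":1,"twist":0,"grip":0.38},{"tx":0,"ty":0,"tz":1,"twist":0,"grip":0.38},{"tx":0,"ty":0,"tz":1,"twist":0,"grip":0.38},{"tx":0,"ty":0,"tz":0,"twist":0,"grip":0.38}]'
python3 - <<'E'
from h import *
from bench import get_obs,cams
o=get_obs();print(o["tool_pos"])
s=cams.snapshot("wrist");R,t=wristcam(o,s)
cv2.imwrite("pics/w2.png",s["frame"][:,:,::-1])
E
```

```text
time: 2.68
tool_pos: [0.4701, -0.2289, 0.1848]
ee_rot: [-3.14, 0.003, -0.096]
wrist_force: [-0.5, 0.3, -0.5]
width: 0.0354
[ 0.47010553 -0.22894902  0.18482786]
```

View pics/w2.png

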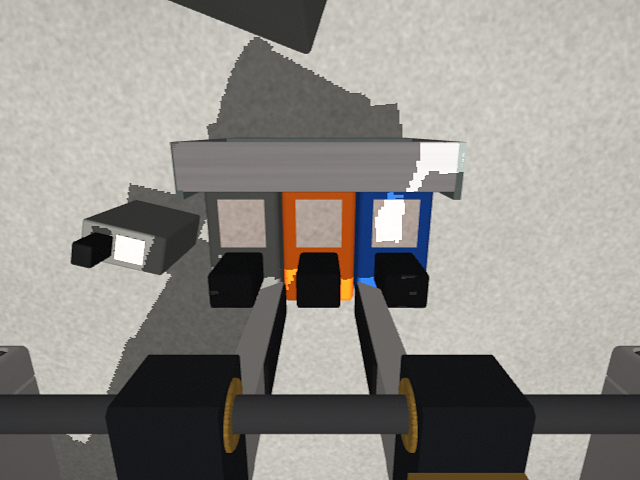

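The fingertips (284 and 356) straddle the orange post (297–341), centred to within 1 px and clear of the neighbouring posts. Next I descend and close.

```bash
python3 -m crank '[{"tx":0.1,"ty":0,"tz":1,"twist":0,"grip":0.38},{"tx":0,"ty":0,"tz":1,"twist":0,"grip":0.38},{"tx":0,"ty":0,"tz":1,"twist":0,"grip":0.38},{"tx":0,"ty":0,"tz":0.7,"twist":0,"grip":0.38},{"tx":0,"ty":0,"tz":0,"twist":0,"grip":0.38}]'; python3 -m crank '[{"tx":0,"ty":0,"tz":0,"twist":0,"grip":0},{"tx":0,"ty":0,"tz":0,"twist":0,"grip":0},{"tx":0,"ty":0,"tz":0,"twist":0,"grip":0},{"tx":0,"ty":0,"tz":0,"twist":0,"grip":0}]'
```

```text
time: 3.35
tool_pos: [0.4716, -0.2288, 0.1485]
ee_rot: [-3.141, 0.002, -0.095]
wrist_force: [-0.0, -0.4, 0.6]
width: 0.0356
time: 3.85
tool_pos: [0.4722, -0.2292, 0.1499]
ee_rot: [3.141, -0.001, -0.095]
wrist_force: [0.1, 0.8, 1.5]
width: 0.0235
```

```bash
python3 -m crank '[{"tx":-0.7,"ty":0,"tz":-0.1,"twist":0,"grip":0},{"tx":-0.7,"ty":0,"tz":-0.08,"twist":0,"grip":0},{"tx":-0.7,"ty":0,"tz":-0.02,"twist":0,"grip":0},{"tx":-0.7,"ty":0,"tz":0,"twist":0,"grip":0},{"tx":-0.7,"ty":0,"tz":0.04,"twist":0,"grip":0},{"tx":-0.6,"ty":0,"tz":0.04,"twist":0,"grip":0},{"tx":0,"ty":0,"tz":0,"twist":0,"grip":0},{"tx":0,"ty":0,"tz":0,"twist":0,"grip":0}]'
python3 - <<'E'
from h import *
from bench import get_obs,cams
o=get_obs();print(o["tool_pos"],o["wrist_torque"])
s=cams.snapshot("wrist");cv2.imwrite("pics/w3.png",s["frame"][:,:,::-1])
s=cams.snapshot("scene");cv2.imwrite("pics/s3.png",cv2.resize(s["frame"][60:240,150:390,::-1],None,fx=3,fy=3))
E
```

```text
time: 4.85
tool_pos: [0.4311, -0.2253, 0.1514]
ee_rot: [3.141, 0.0, -0.095]
wrist_force: [1.9, 1.2, 5.0]
width: 0.0237
[ 0.43107401 -0.22530727  0.15139624] [ 0.4554831  -0.52796105 -0.00266836]
```

View pics/w3.png

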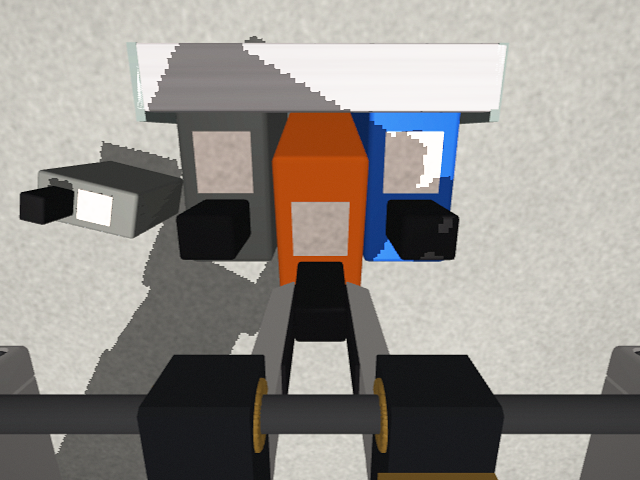

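View pics/s3.png

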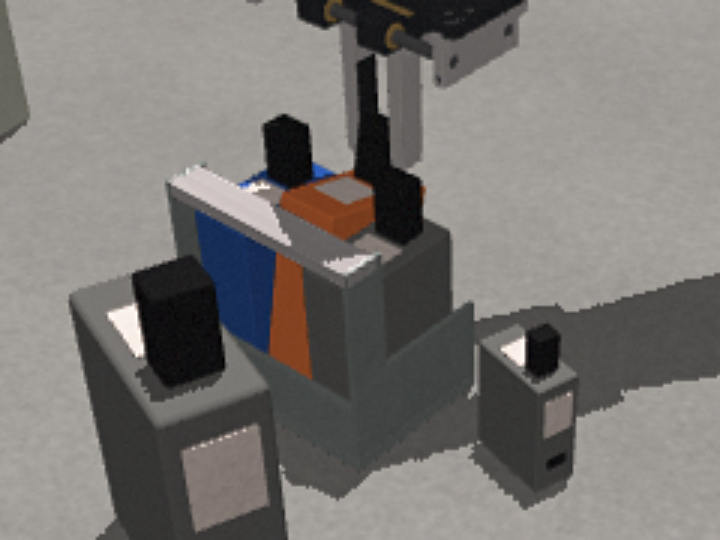

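The orange cassette is tipped: its rear top edge at wrist row ~155 is well clear of the rail (row 112). The neighbours still stand. Next I draw it up along the leaning axis and check part way.

```bash
python3 -m crank '[{"tx":-0.13,"ty":0,"tz":-0.5,"twist":0,"grip":0},{"tx":-0.25,"ty":0,"tz":-0.9,"twist":0,"grip":0},{"tx":-0.25,"ty":0,"tz":-0.9,"twist":0,"grip":0},{"tx":-0.25,"ty":0,"tz":-0.9,"twist":0,"grip":0},{"tx":0,"ty":0,"tz":0,"twist":0,"grip":0}]'
python3 - <<'E'
from h import *
from bench import get_obs,cams
o=get_obs();print(o["tool_pos"],o["wrist_torque"])
s=cams.snapshot("wrist");cv2.imwrite("pics/w4.png",s["frame"][:,:,::-1])
s=cams.snapshot("scene");cv2.imwrite("pics/s4.png",cv2.resize(s["frame"][60:240,150:390,::-1],None,fx=3,fy=3))
E
```

```text
time: 5.58
tool_pos: [0.4219, -0.2246, 0.1835]
ee_rot: [3.141, 0.0, -0.096]
wrist_force: [0.1, -0.0, -3.2]
width: 0.0239
[ 0.4219035  -0.22463484  0.18354092] [0.02477605 0.11489809 0.03500708]
```

View pics/w4.png

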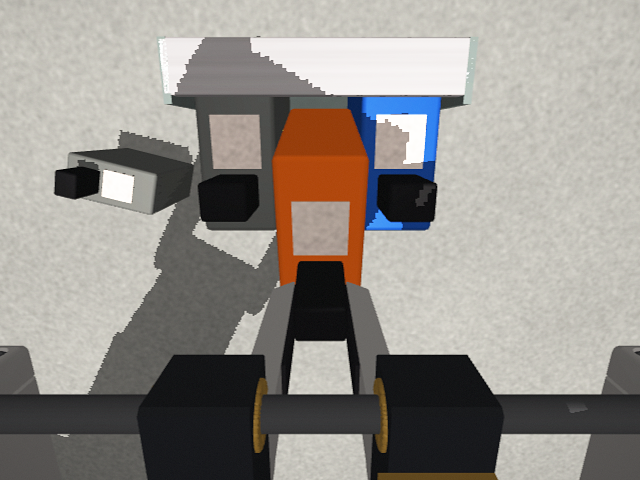

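View pics/s4.png

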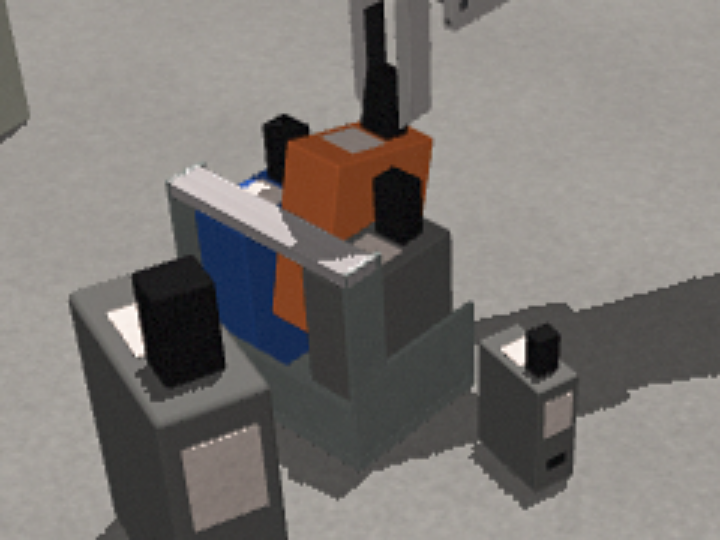

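It's held at the same angle, with no slip in the wrist view, and the wrist force shows about 3.2 N of weight. I'll keep lifting along the lean.

```bash
python3 -m crank '[{"tx":-0.25,"ty":0,"tz":-0.9,"twist":0,"grip":0},{"tx":-0.33,"ty":0,"tz":-1.2,"twist":0,"grip":0},{"tx":-0.33,"ty":0,"tz":-1.2,"twist":0,"grip":0},{"tx":-0.33,"ty":0,"tz":-1.2,"twist":0,"grip":0},{"tx":-0.33,"ty":0,"tz":-1.2,"twist":0,"grip":0},{"tx":-0.33,"ty":0,"tz":-1.2,"twist":0,"grip":0},{"tx":-0.33,"ty":0,"tz":-1.2,"twist":0,"grip":0},{"tx":-0.33,"ty":0,"tz":-1.2,"twist":0,"grip":0},{"tx":-0.33,"ty":0,"tz":-1.2,"twist":0,"grip":0},{"tx":-0.25,"ty":0,"tz":-1.0,"twist":0,"grip":0},{"tx":0,"ty":0,"tz":-0.6,"twist":0,"grip":0},{"tx":0,"ty":0,"tz":0,"twist":0,"grip":0}]'
python3 - <<'E'
from h import *
from bench import get_obs,cams
o=get_obs();print(o["tool_pos"],o["wrist_torque"])
s=cams.snapshot("wrist");cv2.imwrite("pics/w5.png",s["frame"][:,:,::-1])
s=cams.snapshot("scene");cv2.imwrite("pics/s5.png",cv2.resize(s["frame"][20:240,150:390,::-1],None,fx=2.5,fy=2.5))
E
```

```text
time: 7.18
tool_pos: [0.3914, -0.2215, 0.3042]
ee_rot: [3.141, -0.001, -0.095]
wrist_force: [0.8, -0.5, -4.5]
width: 0.0236
[ 0.39143186 -0.2215175   0.30415574] [0.07294858 0.20439651 0.01963732]
```

View pics/w5.png

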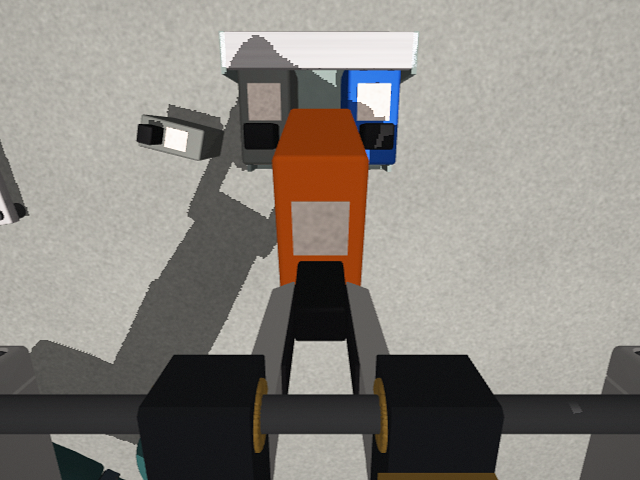

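View pics/s5.png

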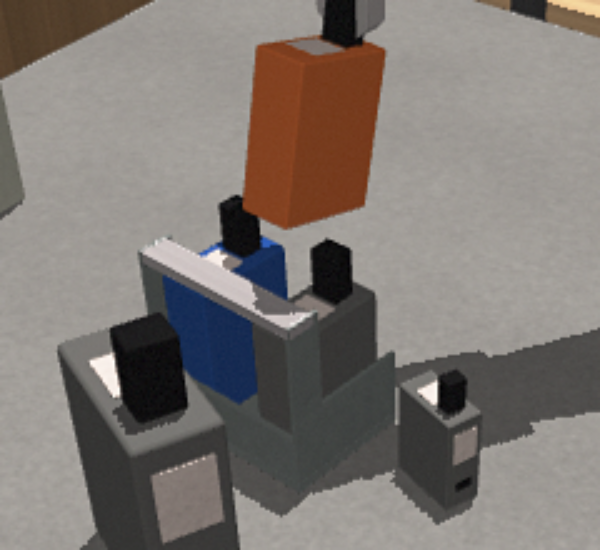

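It's clear of the rack, with the foot at about 0.165 m and neighbours upright. Moving +y from here would pass its foot close to the grey post, so first I'll back off and raise, then turn and carry over.

```bash
python3 -m crank '[{"tx":-1.0,"ty":0,"tz":-0.8,"twist":0,"grip":0},{"tx":-1.5,"ty":0,"tz":-1.1,"twist":0,"grip":0},{"tx":-1.5,"ty":0,"tz":-1.1,"twist":-2,"grip":0},{"tx":0,"ty":0,"tz":0,"twist":-3.4,"grip":0},{"tx":0,"ty":0,"tz":0,"twist":-3.3,"grip":0},{"tx":0.3,"ty":-1.2,"tz":0,"twist":0,"grip":0},{"tx":0.5,"ty":-2.2,"tz":0,"twist":0,"grip":0},{"tx":0.7,"ty":-3.0,"tz":0,"twist":0,"grip":0},{"tx":0.7,"ty":-3.0,"tz":0,"twist":0,"grip":0},{"tx":0.7,"ty":-3.0,"tz":0,"twist":0,"grip":0},{"tx":0.7,"ty":-3.0,"tz":0,"twist":0,"grip":0},{"tx":0.7,"ty":-3.0,"tz":0,"twist":0,"grip":0}]' ; python3 -m crank '[{"tx":0.7,"ty":-3.0,"tz":0,"twist":0,"grip":0},{"tx":0.7,"ty":-3.0,"tz":0,"twist":0,"grip":0},{"tx":0.7,"ty":-3.0,"tz":0,"twist":0,"grip":0},{"tx":0.7,"ty":-3.0,"tz":0,"twist":0,"grip":0},{"tx":0.7,"ty":-3.0,"tz":0,"twist":0,"grip":0},{"tx":0.7,"ty":-3.0,"tz":0,"twist":0,"grip":0},{"tx":0.7,"ty":-3.0,"tz":0,"twist":0,"grip":0},{"tx":0.5,"ty":-2.0,"tz":0,"twist":0,"grip":0},{"tx":0.3,"ty":-1.0,"tz":0,"twist":0,"grip":0},{"tx":0,"ty":0,"tz":0,"twist":0,"grip":0}]'
python3 - <<'E'
from h import *
from bench import get_obs,cams
o=get_obs();print(o["tool_pos"],o["wrist_torque"])
s=cams.snapshot("wrist");cv2.imwrite("pics/w6.png",s["frame"][:,:,::-1])
s=cams.snapshot("top");cv2.imwrite("pics/t6.png",s["frame"][:,:,::-1])
c=np.array([.490,.2296]);x=np.array([np.cos(.056),np.sin(.056)]);g=np.r_[c-.0619*x,.1751]
Rt=Ro.from_euler("xyz",o["ee_rot"]).as_matrix();print("to go tool cm",100*Rt.T@(g-o["tool_pos"]))
E
```

```text
time: 8.78
tool_pos: [0.3834, -0.0298, 0.3343]
ee_rot: [-3.142, -0.001, 0.056]
wrist_force: [0.2, -0.6, -3.4]
width: 0.0238
time: 10.02
tool_pos: [0.4269, 0.2117, 0.3338]
ee_rot: [3.141, 0.0, 0.057]
wrist_force: [0.3, -0.6, -3.8]
width: 0.0234
[0.42688081 0.2117112  0.3337617 ] [0.00193304 0.16061127 0.03677623]
to go tool cm [ 0.21839937 -1.43721422 15.86568544]
```

View pics/w6.png

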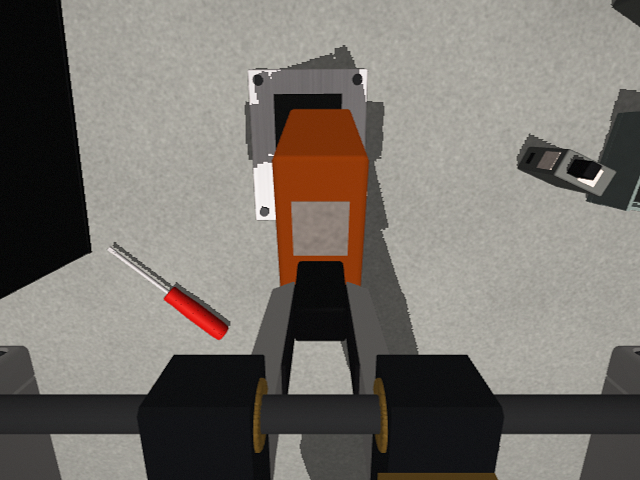

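View pics/t6.png

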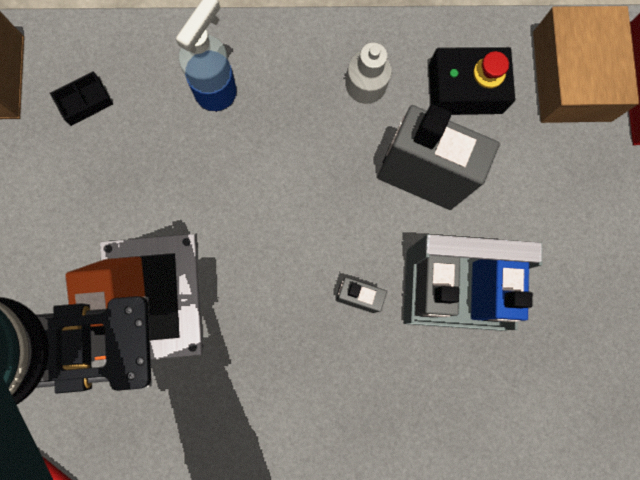

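Run:
```python
from h import *
from bench import get_obs,cams
o=get_obs();s=cams.snapshot("wrist");R,t=wristcam(o,s)
im=s["frame"][:,:,::-1].copy()
print("pad far corners",ray(s,[(274,94),(341,94)],.034,R,t))
c=np.array([.490,.2296]);x=np.array([np.cos(.056),np.sin(.056)]);y=np.array([-x[1],x[0]])
print("exp",c+.0625*x+.04*y,c+.0625*x-.04*y)
Rt=Ro.from_euler("xyz",o["ee_rot"]).as_matrix()
for th,col in((.28,(0,255,0)),(.24,(255,0,0))):
    b=box(0,0,0,0)-[-.02,0,.1479]   # rel grasp in body; 
    b=b@Ro.from_euler("y",-th).as_matrix().T
    X=(b*[1,-1,-1]-[0,0,.008])@Rt.T+o["tool_pos"]
    draw(im,proj(s,X,R,t),col)
cv2.imwrite("pics/w7.png",im)
```

```text
pad far corners [[0.550443   0.27230582 0.034     ]
 [0.55475253 0.1940478  0.034     ]]
exp [0.5501632  0.27303547] [0.55464086 0.19316087]
```

View pics/w7.png

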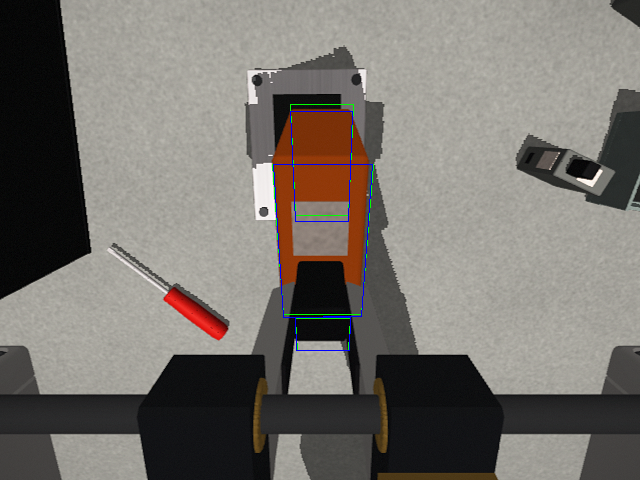

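Run:
```python
from h import *
from scipy.optimize import least_squares
from bench import get_obs,cams
o=get_obs();s=cams.snapshot("wrist");R,t=wristcam(o,s)
cv2.imwrite("pics/c7.png",cv2.resize(s["frame"][95:355,250:390,::-1],None,fx=2.3,fy=2.3))
Rt=Ro.from_euler("xyz",o["ee_rot"]).as_matrix()
idx=[5,6,1,2,8,11]; px=np.array([(367,155),(274,155),(350,110),(292,110),(345,340),(296,340)])
def mod(p):
    b=box(0,0,0,0)-[-.02,0,.1479]
    b=b@Ro.from_euler("y",-p[2]).as_matrix().T+[p[0],p[3],p[1]]
    return proj(s,(b*[1,-1,-1]-[0,0,.008])@Rt.T+o["tool_pos"],R,t)
m=mod([0,0,.25,0]);print(np.round(m[[5,6,1,2,8,11]]))
# pair columns by order
def f(p):
    m=mod(p)[idx];e=[]
    for k in range(0,6,2):
        a=m[k:k+2];a=a[np.argsort(a[:,0])];b=px[k:k+2];b=b[np.argsort(b[:,0])];e.append((a-b).ravel())
    return np.concatenate(e)
r=least_squares(f,[0,0,.25,0]);print(r.x,np.round(r.fun,1))
```

```text
[[372. 164.]
 [272. 164.]
 [352. 109.]
 [290. 109.]
 [349. 350.]
 [296. 350.]]
[ 0.00370285 -0.00330353  0.21943075  0.00075483] [-2.1  0.8  2.4  0.7 -2.1  0.2  0.6  0.2 -0.9 -0.9  1.6 -0.9]
```

View pics/c7.png

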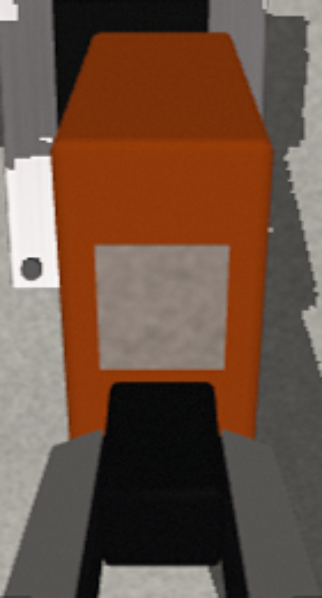

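The lean fits 0.22 rad, with the body about 4 mm forward and 3 mm lower in the jaws than I modelled. The pad corners seen by the wrist camera agree with the top camera to about 1 mm. I'll lower to just above contact.

```bash
python3 -m crank '[{"tx":0.35,"ty":-0.7,"tz":0.6,"twist":0,"grip":0},{"tx":0.4,"ty":-0.74,"tz":1.2,"twist":0,"grip":0},{"tx":0,"ty":0,"tz":1.9,"twist":0,"grip":0},{"tx":0,"ty":0,"tz":2.0,"twist":0,"grip":0},{"tx":0,"ty":0,"tz":2.0,"twist":0,"grip":0},{"tx":0,"ty":0,"tz":2.0,"twist":0,"grip":0},{"tx":0,"ty":0,"tz":1.8,"twist":0,"grip":0},{"tx":0,"ty":0,"tz":1.4,"twist":0,"grip":0},{"tx":0,"ty":0,"tz":0.9,"twist":0,"grip":0},{"tx":0,"ty":0,"tz":0.6,"twist":0,"grip":0},{"tx":0,"ty":0,"tz":0,"twist":0,"grip":0}]'
python3 - <<'E'
from h import *
from bench import get_obs,cams
o=get_obs();print(o["tool_pos"],o["wrist_force"],o["wrist_torque"])
s=cams.snapshot("scene");cv2.imwrite("pics/s8.png",cv2.resize(s["frame"][150:360,380:580,::-1],None,fx=2.8,fy=2.8))
E
```

```text
time: 11.6
tool_pos: [0.4339, 0.2262, 0.1895]
ee_rot: [3.141, 0.0, 0.057]
wrist_force: [0.2, 0.3, -3.2]
width: 0.0239
[0.43390404 0.22617622 0.18953451] [ 0.20700283  0.34230271 -3.18056734] [0.04401112 0.20086357 0.02163504]
```

View pics/s8.png

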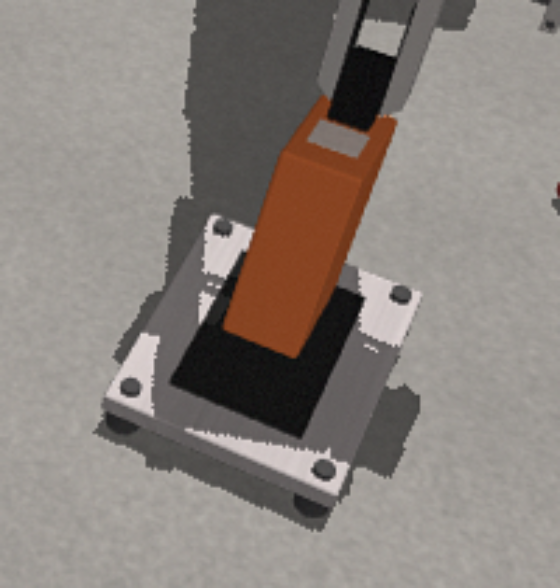

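```bash
python3 -m crank '[{"tx":0,"ty":0,"tz":0.3,"twist":0,"grip":0},{"tx":0,"ty":0,"tz":0.3,"twist":0,"grip":0},{"tx":0,"ty":0,"tz":0.2,"twist":0,"grip":0},{"tx":0,"ty":0,"tz":0,"twist":0,"grip":0}]';python3 -m crank '[{"tx":0,"ty":0,"tz":0.2,"twist":0,"grip":0},{"tx":0,"ty":0,"tz":0,"twist":0,"grip":0}]'; python3 -m crank '[{"tx":0,"ty":0,"tz":0.15,"twist":0,"grip":0},{"tx":0,"ty":0,"tz":0,"twist":0,"grip":0}]'
```

```text
time: 12.15
tool_pos: [0.4338, 0.2262, 0.1814]
ee_rot: [3.141, 0.0, 0.057]
wrist_force: [0.4, 0.5, -3.6]
width: 0.0239
time: 12.4
tool_pos: [0.4338, 0.2262, 0.1795]
ee_rot: [3.141, 0.0, 0.057]
wrist_force: [0.1, -0.7, -4.3]
width: 0.0234
time: 12.65
tool_pos: [0.4339, 0.2262, 0.178]
ee_rot: [3.141, 0.0, 0.057]
wrist_force: [0.8, -0.3, -4.5]
width: 0.0238
```

```bash
python3 -m crank '[{"tx":0,"ty":0,"tz":0.15,"twist":0,"grip":0},{"tx":0,"ty":0,"tz":0,"twist":0,"grip":0}]';python3 -m crank '[{"tx":0,"ty":0,"tz":0.15,"twist":0,"grip":0},{"tx":0,"ty":0,"tz":0,"twist":0,"grip":0}]'
python3 - <<'E'
from h import *
from bench import get_obs,cams
s=cams.snapshot("scene");cv2.imwrite("pics/s9.png",cv2.resize(s["frame"][150:360,380:580,::-1],None,fx=2.8,fy=2.8))
E
```

```text
time: 12.9
tool_pos: [0.4338, 0.2261, 0.1765]
ee_rot: [3.141, 0.0, 0.057]
wrist_force: [1.0, 0.3, -4.7]
width: 0.0238
time: 13.15
tool_pos: [0.4341, 0.2262, 0.1754]
ee_rot: [-3.142, -0.001, 0.057]
wrist_force: [-0.1, 0.1, -2.8]
width: 0.0241
```

View pics/s9.png

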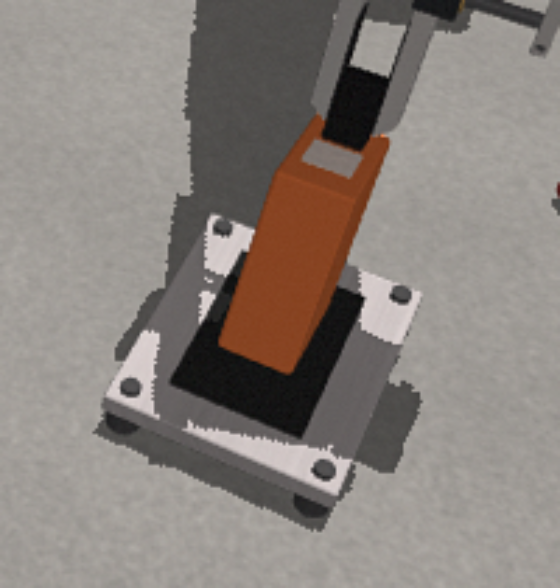

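```bash
python3 -m crank '[{"tx":0,"ty":0,"tz":0.12,"twist":0,"grip":0},{"tx":0,"ty":0,"tz":0,"twist":0,"grip":0}]';python3 - <<'E'
from bench import get_obs
o=get_obs();print(o["tool_pos"],o["wrist_force"],o["wrist_torque"])
E
```

```text
time: 13.45
tool_pos: [0.4342, 0.2263, 0.1753]
ee_rot: [-3.141, -0.002, 0.057]
wrist_force: [-1.3, -1.1, 5.1]
width: 0.0238
[0.43420187 0.22627945 0.17529505] [-1.29323771 -1.11132287  5.14753905] [-0.23329988  0.65762845 -0.00525533]
```

Contact has been made: the vertical force rose by about 8 N at TCP z 0.1753. Now I rock it upright about its front foot edge, about 33 mm forward on a nearly flat arc.

```bash
python3 -m crank '[{"tx":0.35,"ty":0,"tz":-0.05,"twist":0,"grip":0},{"tx":0.45,"ty":0,"tz":-0.04,"twist":0,"grip":0},{"tx":0.45,"ty":0,"tz":0,"twist":0,"grip":0},{"tx":0.45,"ty":0,"tz":0.02,"twist":0,"grip":0},{"tx":0.45,"ty":0,"tz":0.03,"twist":0,"grip":0},{"tx":0.45,"ty":0,"tz":0.06,"twist":0,"grip":0},{"tx":0.35,"ty":0,"tz":0.04,"twist":0,"grip":0},{"tx":0,"ty":0,"tz":0,"twist":0,"grip":0}]'
python3 - <<'E'
from h import *
from bench import get_obs,cams
o=get_obs();print(o["tool_pos"],o["wrist_force"],o["wrist_torque"])
s=cams.snapshot("scene");cv2.imwrite("pics/s10.png",cv2.resize(s["frame"][150:360,380:580,::-1],None,fx=2.8,fy=2.8))
s=cams.snapshot("wrist");cv2.imwrite("pics/w10.png",s["frame"][:,:,::-1])
E
```

```text
time: 14.45
tool_pos: [0.4648, 0.228, 0.1742]
ee_rot: [-3.141, -0.003, 0.056]
wrist_force: [-0.1, -1.1, 5.9]
width: 0.0239
[0.46483886 0.22801568 0.17418279] [-0.09412091 -1.08016852  5.85748005] [-0.06951197  0.42400825 -0.01812242]
```

View pics/s10.png

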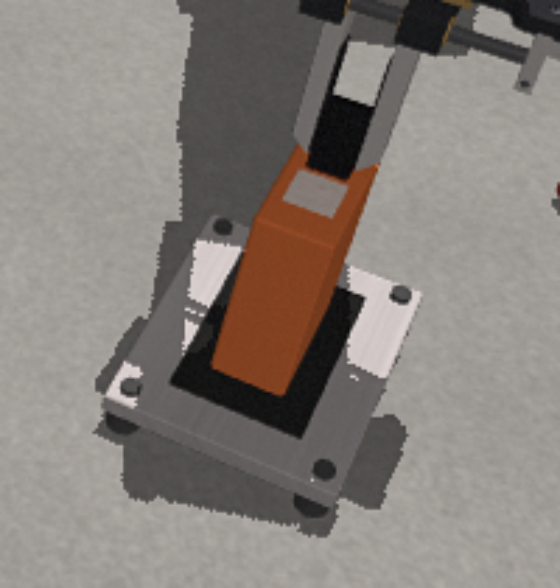

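View pics/w10.png

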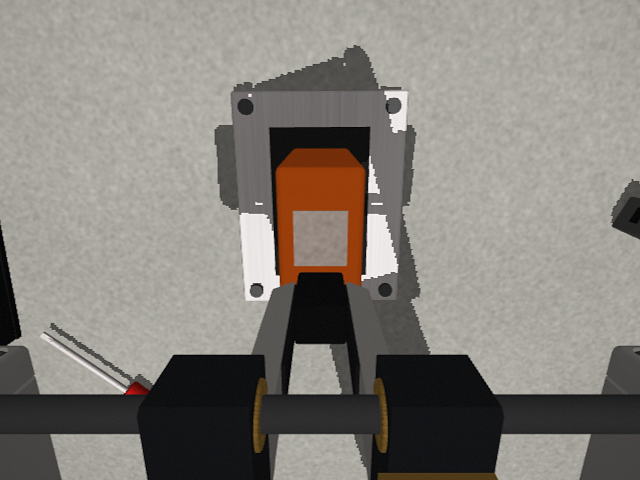

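```bash
cat > fit.py <<'E'
from h import *
from scipy.optimize import least_squares
def fit(o,s,px):
    R,t=wristcam(o,s);Rt=Ro.from_euler("xyz",o["ee_rot"]).as_matrix()
    idx=[5,6,1,2,8,11]
    def X(p):
        b=box(0,0,0,0)-[-.02,0,.1479]
        b=b@Ro.from_euler("y",-p[2]).as_matrix().T+[p[0],p[3],p[1]]
        return (b*[1,-1,-1]-[0,0,.008])@Rt.T+o["tool_pos"]
    def f(p):
        m=proj(s,X(p),R,t)[idx];e=[]
        for k in range(0,6,2):
            a=m[k:k+2];b=px[k:k+2];e.append((a[np.argsort(a[:,0])]-b[np.argsort(b[:,0])]).ravel())
        return np.concatenate(e)
    r=least_squares(f,[0,0,.1,0]);print(r.x,np.round(r.fun,1));x=X(r.x);print("origin",x[:4].mean(0))
E
python3 - <<'E'
from fit import *
from bench import get_obs,cams
o=get_obs();s=cams.snapshot("wrist")
fit(o,s,np.array([(276,167),(364,167),(292,149),(349,149),(295,343),(346,343)],float))
cv2.imwrite("pics/c10.png",cv2.resize(s["frame"][120:355,220:420,::-1],None,fx=2.5,fy=2.5))
E
```

```text
[ 0.00094957 -0.00355085  0.03284715  0.00091013] [-0.8  0.4  1.3  0.3  0.1  0.  -1.  -0.  -0.5 -0.2  0.5 -0.3]
origin [0.4908768  0.230452   0.03151821]
```

View pics/c10.png

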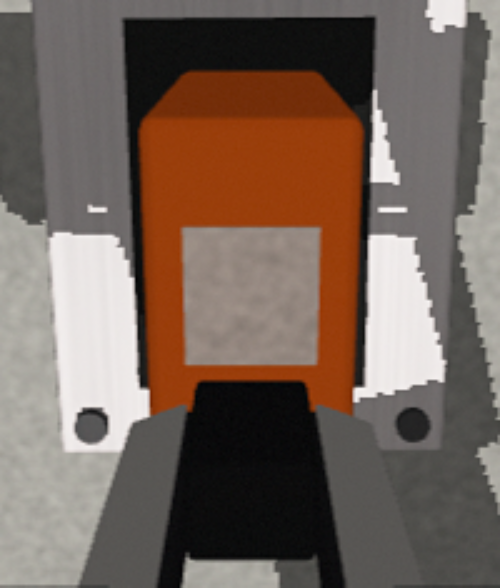

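The remaining lean is 0.033 rad and the foot centre is within about 1.5 mm of the pad's centre. I'll finish the rock, 5 mm more.

```bash
python3 -m crank '[{"tx":0.25,"ty":0,"tz":0.05,"twist":0,"grip":0},{"tx":0.2,"ty":0,"tz":0.05,"twist":0,"grip":0},{"tx":0,"ty":0,"tz":0,"twist":0,"grip":0},{"tx":0,"ty":0,"tz":0,"twist":0,"grip":0}]'
python3 - <<'E'
from h import *
from bench import get_obs,cams
o=get_obs();print(o["tool_pos"],o["wrist_force"],o["wrist_torque"])
s=cams.snapshot("wrist");cv2.imwrite("pics/c11.png",cv2.resize(s["frame"][120:355,220:420,::-1],None,fx=2.5,fy=2.5))
E
```

```text
time: 15.1
tool_pos: [0.4694, 0.2283, 0.1735]
ee_rot: [-3.141, -0.004, 0.056]
wrist_force: [-0.1, 0.1, 6.8]
width: 0.024
[0.46937299 0.22829329 0.17350639] [-0.14882657  0.05948098  6.83908254] [-0.20791917  0.45276806  0.02699   ]
```

View pics/c11.png

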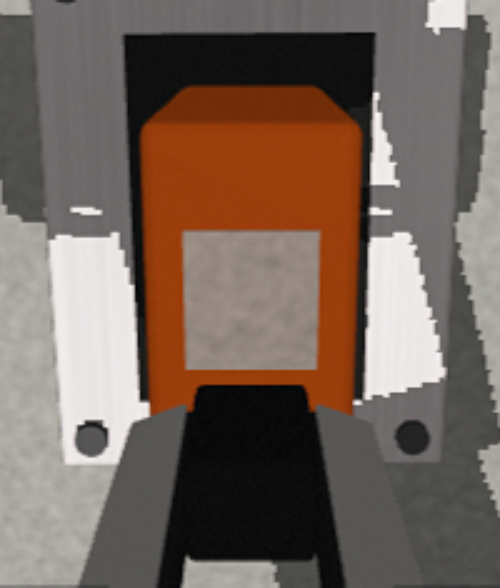

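Run:
```python
from fit import *
from bench import get_obs,cams
o=get_obs();s=cams.snapshot("wrist")
fit(o,s,np.array([(276.5,169.5),(364.5,169.5),(292,154.5),(349,154.5),(295,343.5),(346,343.5)],float))
print(o["wrist_force"])
```

```text
[ 0.00028812 -0.00383513  0.00731966  0.00081188] [-0.6  0.2  0.5  0.1  0.5 -0.  -1.2 -0.1 -0.3 -0.1  0.7 -0.2]
origin [0.4912013  0.23036569 0.03002106]
[ 0.37818679 -0.95954285  6.63116784]
```

It's upright (0.007 rad), about 1.4 mm from centre, seated with a firm downward load and still held. Now I release and rise.

```bash
python3 -m crank '[{"tx":0,"ty":0,"tz":0,"twist":0,"grip":0.5},{"tx":0,"ty":0,"tz":0,"twist":0,"grip":0.5},{"tx":0,"ty":0,"tz":0,"twist":0,"grip":0.5},{"tx":0,"ty":0,"tz":-0.6,"twist":0,"grip":0.5},{"tx":0,"ty":0,"tz":-1.5,"twist":0,"grip":0.5},{"tx":0,"ty":0,"tz":-2.5,"twist":0,"grip":0.5},{"tx":0,"ty":0,"tz":-3,"twist":0,"grip":0.5},{"tx":-2,"ty":0,"tz":-3,"twist":0,"grip":0.5},{"tx":-4,"ty":2,"tz":-1,"twist":0,"grip":0.5},{"tx":-4,"ty":4,"tz":0,"twist":0,"grip":0.5},{"tx":-2,"ty":4,"tz":0,"twist":0,"grip":0.5},{"tx":0,"ty":3,"tz":0,"twist":0,"grip":0.5}]'; python3 -m crank '[{"tx":0,"ty":5,"tz":0,"twist":0,"grip":0.5},{"tx":0,"ty":5,"tz":0,"twist":0,"grip":0.5},{"tx":0,"ty":3,"tz":0,"twist":0,"grip":0.5},{"tx":0,"ty":0,"tz":0,"twist":0,"grip":0.5},{"tx":0,"ty":0,"tz":0,"twist":0,"grip":0.5}]'
python3 - <<'E'
from h import *
from bench import get_obs,cams
s=cams.snapshot("top");im=s["frame"][:,:,::-1].copy()
draw(im,proj(s,box(.490,.2296,.056,.034)),(0,255,0))
cv2.imwrite("pics/t12.png",im)
s=cams.snapshot("scene");cv2.imwrite("pics/s12.png",s["frame"][:,:,::-1])
E
```

```text
time: 16.7
tool_pos: [0.3545, 0.0906, 0.2906]
ee_rot: [3.142, -0.005, 0.057]
wrist_force: [0.0, 0.7, 0.5]
width: 0.0471
time: 17.32
tool_pos: [0.3628, -0.0377, 0.2892]
ee_rot: [-3.141, -0.001, 0.057]
wrist_force: [0.6, 1.1, 0.3]
width: 0.0471
```

View pics/t12.png

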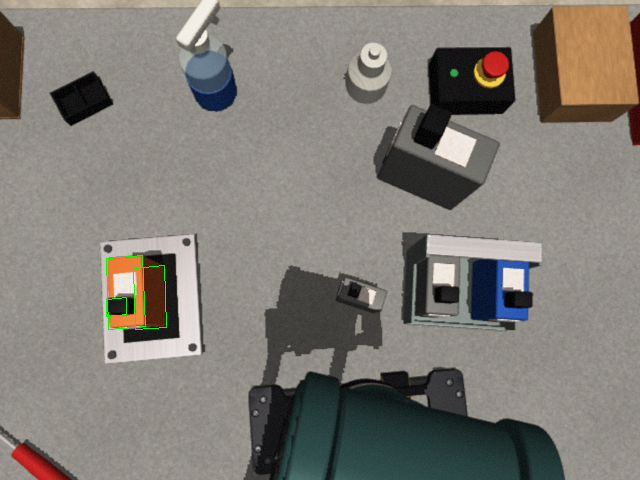

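View pics/s12.png

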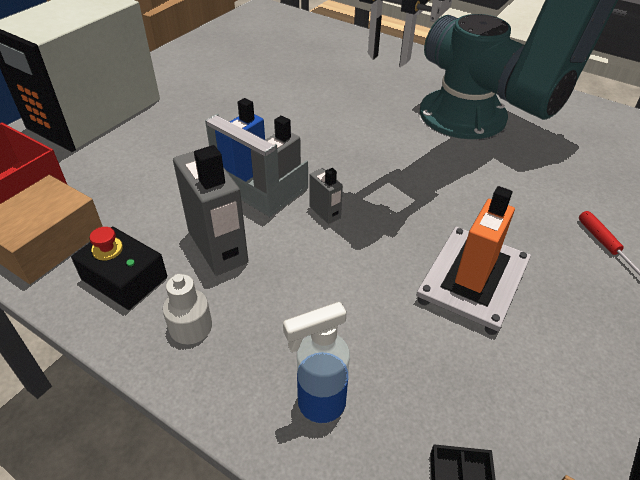

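The orange cassette stands upright on the pad at top px (137,292), matching the target overlay to 1–2 px. The blue post (519,299) and grey post (446,294) are where they began, and the robot is clear. I'm handing in.

```bash
python3 -c "
from bench import ticket
print(ticket.close_job())"
```

```text
the job is handed in; nothing more can be done
None
```

The orange cassette is standing upright in the middle of the black pad, its long side along the pad's, and I've handed the job in. No verdict came back.

**What I did:** I gripped it by its black post and tipped it about 0.22 rad out of the row. I drew it up along the lean clear of the rail and lip, then carried it over the plate. There I set its front foot edge on the pad, rocked it upright while still holding it, then let go and backed away. The last reading before hand-in was 17.3 s of the 45 s allowed.

**Last checks:**
- **While held:** the lean was about 0.007 rad and the centre about 1.4 mm from the pad's centre.
- **After release:** the target outline in the top picture matched to 1–2 px by eye.
- **Neighbours:** blue and grey look unmoved and upright in both views; I judged this by eye only.
- **Robot:** the gripper was clear of everything in the last pictures.

**Small disagreements:**
- In the jaws the cassette sat about 4 mm forward and 3 mm lower than I had modelled.
- It touched the pad about 4 mm lower than predicted.
- The camera fit put its underside at 30 mm, when it must be at about 34 mm on the pad. I took that as camera and fit error.

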